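# Sweep the electrode discs through the gate

### The arm

A 6-joint arm with a two-finger parallel gripper is mounted at the origin on the work surface. World frame = base frame: x ahead of the robot, y to its left, z up, the work surface at z = 0. Lengths are in m, angles in rad, forces in N, time in s.
With the tool pointing down it reaches from about 0.3 to 0.85 m from the base axis. Payload 4.2 kg.
Tool frame: the origin (TCP) lies at the very end of the fingers, on their centre line; the grasp point (between the pads) lies 19 mm behind it (arm.grip_point_offset is the distance from the TCP to the grasp point, in m); z points along the fingers, y is the line along which they close (so a half turn about z gives the same grasp; the last joint's range is limited). The gripper opens to 91 mm and grips with 3 to 60 N. Pads are 32 mm wide; open, the fingers measure 118 mm over their backs; the gripper's body (76 mm by 178 mm) begins 60 mm behind the grasp point.
Start: joints at [1.265, 0.32, 1.565, -0, 1.257, -0.02], TCP at [0.162, 0.552, 0.214] pointing down, gripper open.
Joint ranges: [-3.11, 3.11], [-0.84, 2.01], [0.21, 2.61], [-1.34, 4.49], [0.05, 2.63], [-2.56, 2.56]. Speed limits (rad/s): [2.57, 2.57, 3.14, 3.14, 3.14, 3.14].

### API

Orientations are given as a rotation vector (axis times angle).
In Python, from station import arm gives the robot as it stands.
- The arm moves only by the tool jog_arm, never from a script. Its argument "increments" is a list of rows, each an object with "slide": the shift along the tool's x, y, z in cm, a list of three; "yaw": the turn about the tool's z in degrees. A call has 1 to 5 rows; each row shifts and turns the commanded pose from where the row before left it, along the tool's axes as they then stand; what a row does not reach is not made up. A row lasts 1/10 s, in which the tool goes at most 50 mm and 8.59 degrees, less where a joint would pass 70% of its speed; a pose out of reach is approached as far as the arm can. A call with a gripper value outside its range is refused whole. "gripper" is the opening, from -1 (shut) to 1 (fully open), set as the call begins (left out, the last holds). The fingers move at their own pace and stop on an object; the grip force is fixed at half the most. Time passes only in rows, so rows that do not move let the fingers close. It gives the time, the measured TCP pose, the force, the opening and the grip force at its end, in the units of the state.
- arm.sense(): the state, without advancing time (a new reading comes with each control period).
- arm.get_image(name): name is "scene" or "top" or "wrist"; returns the picture (400x640x3 uint8, blue, green, red); there is no depth.
- arm.camera_info(name): a dict with "vertical_fov" (degrees; the focal length in pixels is half the picture's height over the tangent of half this angle, whatever the lens; pixels are square), "cx", "cy" (the principal point, pixels), "view" (4x4, takes a point from world to camera coordinates). Camera axes: x right, y up, looking along -z (the intrinsics and any distortion apply to the point x, -y, -z); pixel columns grow to the right and rows downward; lengths in m; the calibration is good to about 2 mm. The wrist camera is an equidistant fisheye: a pixel r from the principal point sees the ray r / f radians off the axis. A picture is of the moment at which its call begins: read the wrist's pose just before it. camera_info takes no time and is no camera call; for the wrist camera it gives the pose at the moment of the call.
- arm.finish_job(): hands the job in; it is judged then, once.
Trained networks look in the newest picture that a camera, given by its name, has taken for a name from the list of things; names that differ only in an ending like _2 or _b are one class to them, and where a whole thing is asked for, a point or a joint stands for the part that bears it (a point fixed in the world has none). Each returns a list of dicts, best first, with "conf" (0 to 1); they miss things now and then, are a little off and sometimes report something else, mostly with a low value. They report only what shows in the picture. A call takes as long as a camera call. They do not tell look-alikes from the thing itself.
- arm.boxes_of(camera, name): "at" ([x, y, z] in m, in world coordinates, good to about 4 mm: the middle of the surface that is visible of it).
The state is a dict: "time": time; "joints": joint angles; "joint_vel": joint speeds; "joint_torque": joint torques, N m; "eef_pos": TCP position; "tcp_rot": TCP orientation; "wrist_force": force on the tool from outside, world axes, zero at the start; "moment": the same for the moment, N m; "width": finger opening in m; "grip_force": force on a finger pad.
Only numpy, scipy, OpenCV 4.12 (cv2) and the standard library are available. Lean on these libraries where they do the work, as an engineer would, in place of code of your own. Each camera call takes 0.05 s, during which the arm holds its last target. There are 200 camera calls.

### The job

Sweep the three brass electrode discs across the white sorting stand with the fingertips, through the gate in its steel fence, so that they drop into the catch slot behind it one at a time. Only push the discs, never lift or carry them, and leave the hexagonal nut and everything else standing where it is.

Things in the scene. Friction and masses are not known exactly. Their poses are not given: they have to be found in the camera images.
- stand: white sorting stand, fixed; origin on the bench under the middle of the gate's slot-side edge, +x the sweeping direction (deck, gate, slot), z up. Flat deck 76 mm above the bench, x = -172 to 0 mm, y = -125 to +125 mm, open on three sides without a rim. Along its +x edge stands a steel fence 24 mm high, 8 mm thick (x = -8 to 0), broken only by the gate
- gate (a point): middle of the gate at deck height (76 mm above the bench), on the edge where discs drop into the slot; axes as the stand's. The gate is a gap in the fence, 54 mm wide along y and centred here, with rounded ends. A disc pushed until its centre is past this edge tips over and drops in
- slot (a point): centre of the floor of the catch slot, 72 mm below the deck; axes as the stand's. The slot lies directly behind the fence and is 56 mm (x, from the gate's edge) by 156 mm (y), open at the top; its far wall is 6 mm thick and rises 20 mm above the deck
- disc1_center (a point): brass disc, 36 mm across and 10 mm thick, about 85 g, with a small dark screw hole in each face; lying flat on the deck of the stand at the start (the three are alike); point at its centre, 5 mm above the deck
- disc2_center (a point): brass disc, 36 mm across and 10 mm thick, about 85 g, with a small dark screw hole in each face; lying flat on the deck of the stand at the start (the three are alike); point at its centre, 5 mm above the deck
- disc3_center (a point): brass disc, 36 mm across and 10 mm thick, about 85 g, with a small dark screw hole in each face; lying flat on the deck of the stand at the start (the three are alike); point at its centre, 5 mm above the deck
- nut: brass hexagonal nut, 34 mm across the flats (39 mm across corners), 18 mm high, lying on the deck among the discs; origin at the centre of its underside. To be left alone
- vial: small amber glass vial with a white cap, 24 mm across, 36 mm high, standing on the deck near its back (-x), +y corner; origin at the centre of its underside. To be left alone
- beaker: clear glass beaker, 68 mm across, 85 mm high, standing on the bench beside the stand; origin at the centre of its underside. To be left alone
- sample_bottle: amber sample bottle, 60 mm across, 110 mm high, standing on the bench beside the stand; origin at the centre of its underside. To be left alone
- dish: white ceramic dish, 100 mm across, 35 mm high, standing on the bench beside the stand; origin at the centre of its underside. To be left alone
- jar: clear jar with a white cap, 64 mm across, 75 mm high, standing on the bench beside the stand; origin at the centre of its underside. To be left alone
- screwdriver: screwdriver lying on the bench to the robot's left, about 200 mm long; origin on its underside. To be left alone
There are look-alikes about, which are no part of the job. What is shaped like the part that bears disc1_center but pink or purple is not meant.

How it is judged:
On the way, in this order (a step that is already met when the one before it is completed fails the run):
1. one disc has dropped through the gate into the slot (((x of disc1_center in the frame of stand between 0 and 0.06 m and y of disc1_center in the frame of stand between -0.08 and 0.08 m and height (world z) of disc1_center below 0.068 m) or (x of disc2_center in the frame of stand between 0 and 0.06 m and y of disc2_center in the frame of stand between -0.08 and 0.08 m and height (world z) of disc2_center below 0.068 m) or (x of disc3_center in the frame of stand between 0 and 0.06 m and y of disc3_center in the frame of stand between -0.08 and 0.08 m and height (world z) of disc3_center below 0.068 m))), for 0.1 s.
2. a second disc has dropped into the slot ((((x of disc1_center in the frame of stand between 0 and 0.06 m and y of disc1_center in the frame of stand between -0.08 and 0.08 m and height (world z) of disc1_center below 0.068 m) and (x of disc2_center in the frame of stand between 0 and 0.06 m and y of disc2_center in the frame of stand between -0.08 and 0.08 m and height (world z) of disc2_center below 0.068 m)) or ((x of disc1_center in the frame of stand between 0 and 0.06 m and y of disc1_center in the frame of stand between -0.08 and 0.08 m and height (world z) of disc1_center below 0.068 m) and (x of disc3_center in the frame of stand between 0 and 0.06 m and y of disc3_center in the frame of stand between -0.08 and 0.08 m and height (world z) of disc3_center below 0.068 m)) or ((x of disc2_center in the frame of stand between 0 and 0.06 m and y of disc2_center in the frame of stand between -0.08 and 0.08 m and height (world z) of disc2_center below 0.068 m) and (x of disc3_center in the frame of stand between 0 and 0.06 m and y of disc3_center in the frame of stand between -0.08 and 0.08 m and height (world z) of disc3_center below 0.068 m)))), for 0.1 s.
3. all three discs are in the slot (x of disc1_center in the frame of stand between 0 and 0.06 m and y of disc1_center in the frame of stand between -0.08 and 0.08 m and height (world z) of each of disc1_center, disc2_center, disc3_center below 0.068 m and x of disc2_center in the frame of stand between 0 and 0.06 m and y of disc2_center in the frame of stand between -0.08 and 0.08 m and x of disc3_center in the frame of stand between 0 and 0.06 m and y of disc3_center in the frame of stand between -0.08 and 0.08 m), for 0.1 s.
At the end, for the whole second after the job is handed in: all three discs lie in the catch slot, within its walls and with their centres at least 8 mm below the deck, having dropped in one after another; the nut and the vial are within 15 mm of where they stood (all of step 3 and distance of each of nut, vial from where it was at the start of the episode below 0.015 m); the robot touches nothing.
It fails at once if a disc was lifted: its centre rose more than 20 mm above the deck (height (world z) of any of disc1_center, disc2_center, disc3_center above 0.096 m).
It fails at once if the nut or the vial on the deck was pushed away by more than 15 mm or tipped over (distance of any of nut, vial from where it was at the start of the episode above 0.015 m or angle between vial's own z axis and vertical above 0.5 rad).
It fails at once if something beside the stand was moved by more than 20 mm (distance of any of beaker, sample_bottle, dish, jar, screwdriver from where it was at the start of the episode above 0.02 m).
It also fails if it takes over 54 s, if anything falls off the work surface, if the arm or the gripper's body presses on something with over 40 N, if the wrist force passes 120 N, or if a joint passes its speed limit or range.

## Working session

There is one attempt and no reset: what is moved stays moved. The work goes in short steps, Python scripts to look and compute and a tool call to move; the robot and the scene stay as the last step left them, time stands still between calls to the robot, and variables do not carry over. Pictures are saved under pics/ and viewed, at most 10 in all, crops included, and the job is handed in when it is done.

Besides the shell and the picture viewer there is one more tool, called as a command line: name --argument value ..., lists and objects as JSON in quotes. jog_arm: Moves the arm, as the interface text tells. Its arguments: {"type":"object","properties":{"increments":{"type":"array","items":{"type":"object","properties":{"slide":{"type":"array","items":{"type":"number"}},"yaw":{"type":"number"}}}},"gripper":{"type":"number"}},"required":["increments"]}

```bash
mkdir -p pics; ls
python3 - <<'E'
from station import arm
import cv2,numpy as np
for n in ("top","scene"):
    cv2.imwrite(f"pics/{n}0.png",arm.get_image(n))
    c=arm.camera_info(n);print(n,c["vertical_fov"],c["cx"],c["cy"],np.round(c["view"],4).tolist())
for k in ("disc1_center","nut","vial","stand"):
    print(k,[(np.round(d["at"],4).tolist(),round(d["conf"],2)) for d in arm.boxes_of("top",k)])
s=arm.sense();print(s["time"],s["eef_pos"],s["tcp_rot"],s["width"])
E
```

```text
pics
top 44.44360622484339 319.48403314624557 204.5580348324492 [[-0.0132, -0.9999, -0.0002, -0.0025], [0.994, -0.0131, 0.1088, -0.5745], [-0.1088, 0.0012, 0.9941, -1.4295], [0.0, 0.0, 0.0, 1.0]]
scene 46.492569675267546 313.3505847895103 194.15972149224152 [[-0.2959, 0.9551, -0.0127, 0.2006], [-0.8048, -0.2422, 0.5419, 0.4182], [0.5145, 0.1706, 0.8404, -1.4484], [0.0, 0.0, 0.0, 1.0]]
disc1_center [([0.5748, 0.0053, 0.0865], 0.71), ([0.4629, 0.1515, 0.0109], 0.69), ([0.6339, 0.1438, 0.0088], 0.64), ([0.5352, 0.1724, 0.008], 0.55)]
nut []
vial [([0.631, 0.0739, 0.1123], 0.51)]
stand [([0.5529, -0.0475, 0.0781], 0.9)]
0.3 [0.16203068 0.55154793 0.21367677] [-4.47336567e-01 -3.10943503e+00  8.44004460e-04] 0.0913196295097113
```

View pics/top0.png

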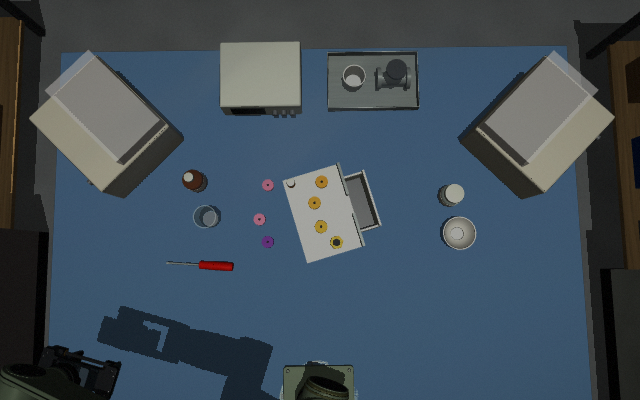

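View pics/scene0.png

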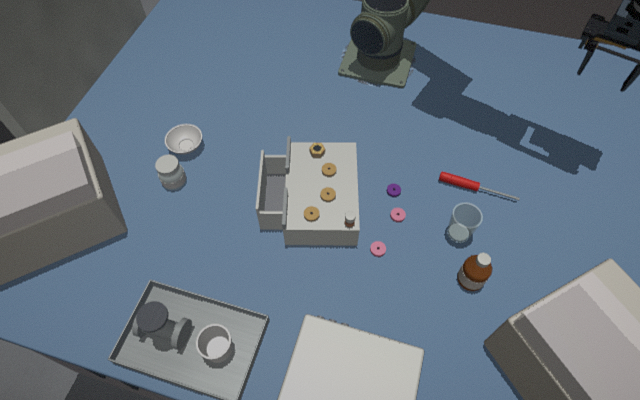

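Top view: gold discs at about (321,182), (314,203) and (321,227). The hexagonal nut with its large hole is at (336,242), and the vial is at (291,184). Look-alikes are pink at (267,185) and (259,219) and purple at (268,242), all on the bench. I choose the three gold ones on the deck and will check them in a close crop.

```bash
cat > h.py <<'E'
from station import arm
import cv2,numpy as np
def ray(n,uv,z,c=None):
    c=c or arm.camera_info(n);V=np.array(c["view"]);f=200/np.tan(np.radians(c["vertical_fov"]/2))
    d=np.array([(uv[0]-c["cx"])/f,-(uv[1]-c["cy"])/f,-1.])
    if n=="wrist":
        r=np.hypot(d[0],d[1]);d=np.array([d[0]/r*np.sin(r),d[1]/r*np.sin(r),-np.cos(r)])
    R=V[:3,:3];o=-R.T@V[:3,3];w=R.T@d
    return o+w*(z-o[2])/w[2]
def gold(im):
    h=cv2.cvtColor(im,cv2.COLOR_BGR2HSV)
    m=cv2.inRange(h,(12,110,90),(35,255,255))
    _,_,st,ce=cv2.connectedComponentsWithStats(m)
    return [(ce[i],st[i,4],st[i,:4]) for i in range(1,len(st)) if st[i,4]>25]
E
python3 - <<'E'
from h import *
out=[]
for n,(x0,x1,y0,y1) in {"top":(280,385,155,270),"scene":(252,365,135,250)}.items():
    im=cv2.imread(f"pics/{n}0.png")
    out.append(cv2.resize(im[y0:y1,x0:x1],(400,400),interpolation=cv2.INTER_CUBIC))
    for ce,a,bb in gold(im):
        x,y,w,h=bb; m=(x+(w-1)/2,y+(h-1)/2)
        if x0<ce[0]<x1 and y0<ce[1]<y1: print(n,ce.round(1),a,bb,ray(n,m,.086).round(4))
    # white deck mask
    h=cv2.cvtColor(im,cv2.COLOR_BGR2HSV);
    m=cv2.inRange(h,(0,0,170),(179,40,255))
    m2=np.zeros_like(m);m2[y0:y1,x0:x1]=m[y0:y1,x0:x1]
    cs,_=cv2.findContours(m2,cv2.RETR_EXTERNAL,cv2.CHAIN_APPROX_NONE)
    c=max(cs,key=cv2.contourArea);b=cv2.boxPoints(cv2.minAreaRect(c));print(b.round(1).tolist(),[ray(n,p,.076)[:2].round(4).tolist() for p in b])
cv2.imwrite("pics/crop0.png",np.hstack(out))
E
```

```text
top [321.2 181.4] 118 [315 176  13  12] [ 0.6354 -0.0153  0.086 ]
top [314.  202.5] 120 [308 197  13  12] [0.5746 0.0056 0.086 ]
top [320.6 226.1] 121 [315 220  12  13] [ 0.5068 -0.0121  0.086 ]
top [336.2 241.9] 82 [330 236  13  13] [ 0.4606 -0.0557  0.086 ]Traceback (most recent call last):
  File "<stdin>", line 14, in <module>
ValueError: max() iterable argument is empty
```

Run:
```python
from h import *
out=[]
for n,(x0,x1,y0,y1) in {"top":(280,385,155,270),"scene":(252,365,135,250)}.items():
    im=cv2.imread(f"pics/{n}0.png")
    out.append(cv2.resize(im[y0:y1,x0:x1],(400,400*(y1-y0)//(x1-x0)),interpolation=cv2.INTER_CUBIC)[:400])
    if n=="scene":
      for ce,a,bb in gold(im):
        x,y,w,h=bb; m=(x+(w-1)/2,y+(h-1)/2)
        if x0<ce[0]<x1 and y0<ce[1]<y1: print(n,ce.round(1),a,bb,ray(n,m,.086).round(4))
cv2.imwrite("pics/crop0.png",np.hstack(out))
```

```text
scene [316.4 148.8] 51 [310 143  14  11] [ 0.4536 -0.0601  0.086 ]
scene [328.2 169. ] 114 [322 163  13  12] [ 0.5055 -0.0154  0.086 ]
scene [327.5 194.1] 134 [321 188  14  13] [0.5759 0.0039 0.086 ]
scene [310.9 213.2] 144 [304 207  15  13] [ 0.6357 -0.0175  0.086 ]
```

View pics/crop0.png

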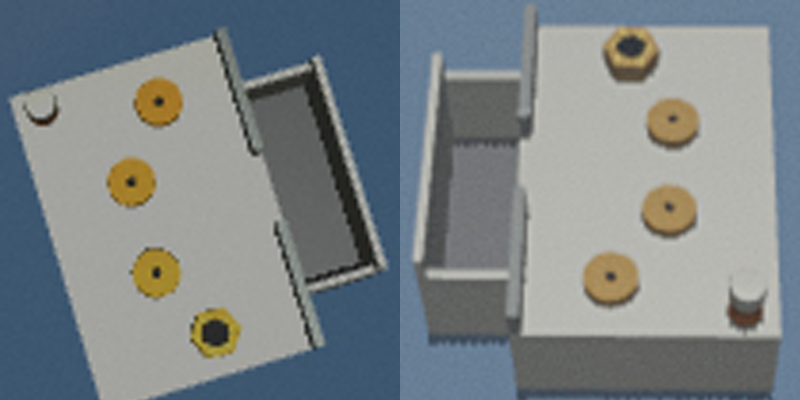

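The crop confirms it: three plain gold discs with small screw holes, and the hexagonal nut separate at crop (215,333). I'm moving the wrist camera over the stand for a precise view.

jog_arm --increments '[{"slide": [-3.6, -2.8, -0.8]}, {"slide": [-3.6, -2.8, -0.8]}, {"slide": [-3.6, -2.8, -0.8]}, {"slide": [-3.6, -2.8, -0.8]}, {"slide": [-3.6, -2.8, -0.8]}]' --gripper -0.56

```text
invalid input at $.increments[0]: expected keys slide, yaw
```

jog_arm --increments '[{"slide": [-3.6, -2.8, -0.8]}, {"slide": [-3.6, -2.8, -0.8]}, {"slide": [-3.6, -2.8, -0.8]}, {"slide": [-3.6, -2.8, -0.8]}, {"slide": [-3.6, -2.8, -0.8]}]'

```text
invalid input at $.increments[0]: expected keys slide, yaw
```

jog_arm --increments '[{"slide": [-3.6, -2.8, 0]}, {"slide": [-3.6, -2.8, 0]}, {"slide": [-3.6, -2.8, 0]}, {"slide": [-3.6, -2.8, 0]}, {"slide": [-3.6, -2.8, 0]}]'

```text
invalid input at $.increments[0]: expected keys slide, yaw
```

jog_arm --increments '[{"yaw": 8.2}, {"yaw": 8.2}, {"yaw": 8.2}, {"yaw": 8.2}, {"yaw": 8.2}]'

```text
invalid input at $.increments[0]: expected keys slide, yaw
```

jog_arm --increments '[{"yaw": 8.2}, {"yaw": 8.2}, {}, {}]'

```text
invalid input at $.increments[0]: expected keys slide, yaw
```

Run:
```python
from h import *
import json
c=arm.camera_info("wrist");c["view"]=np.array(c["view"]).tolist()
im=arm.get_image("wrist");cv2.imwrite("pics/wrist1.png",im);json.dump(c,open("w1.json","w"))
print(c["vertical_fov"],c["cx"],c["cy"]);s=arm.sense();print(s["time"],s["eef_pos"],s["tcp_rot"],s["width"],s["joints"])
for ce,a,bb in gold(im):
    x,y,w,h=bb
    print(ce.round(1),a,bb,ray("wrist",(x+(w-1)/2,y+(h-1)/2),.086,c).round(4))
```

```text
65.70646984690485 320.32044245604897 194.24436847355582
0.35 [0.1620798  0.55159647 0.21378112] [-4.47418296e-01 -3.10951535e+00  4.98757289e-04] 0.09114730954347747 [ 1.26499770e+00  3.19782515e-01  1.56473121e+00  1.22239425e-06
  1.25740091e+00 -1.99870113e-02]
[166.8 280.3] 420 [159 257  20  45] [0.2227 0.3376 0.086 ]
[473.3 278.8] 459 [461 257  21  45] [0.3282 0.6973 0.086 ]
[460.4 321.1] 1925 [382 302 150  35] [0.3873 0.6738 0.086 ]
[436.9 386.2] 118 [429 377  13  23] [0.5324 0.6338 0.086 ]
```

View pics/wrist1.png

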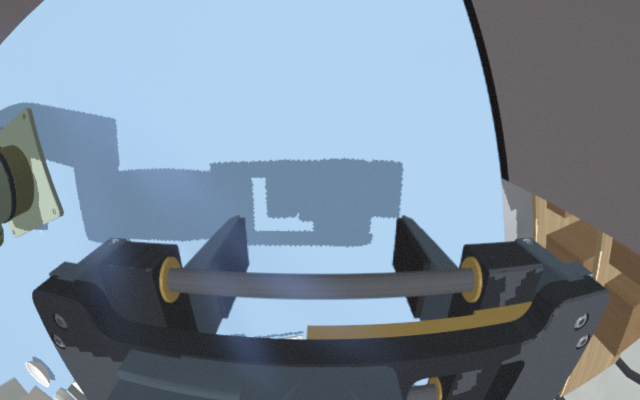

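Only bench shadow and the gripper show here. Its fingers are at the bottom of the image, so the camera sits on the tool +x side. Each row needs both keys, so I'm resending.

jog_arm --increments '[{"slide": [-3.6, -2.8, -0.8], "yaw": 0}, {"slide": [-3.6, -2.8, -0.8], "yaw": 0}, {"slide": [-3.6, -2.8, -0.8], "yaw": 0}, {"slide": [-3.6, -2.8, -0.8], "yaw": 0}, {"slide": [-3.6, -2.8, -0.8], "yaw": 0}]' --gripper -0.56

```text
time: 0.85
eef_pos: [0.296, 0.3651, 0.2544]
tcp_rot: [0.446, 3.109, 0.001]
wrist_force: [0.8, -0.4, -0.5]
width: 0.0539
grip_force: 0.0
```

jog_arm --increments '[{"slide": [-3.6, -2.8, -0.8], "yaw": 0}, {"slide": [-3.6, -2.8, -0.8], "yaw": 0}, {"slide": [-3.6, -2.8, -0.8], "yaw": 0}, {"slide": [-3.6, -2.8, -0.8], "yaw": 0}, {"slide": [-3.6, -2.8, -0.8], "yaw": 0}]'

```text
time: 1.35
eef_pos: [0.4293, 0.1799, 0.2945]
tcp_rot: [0.447, 3.109, 0.001]
wrist_force: [-0.3, 0.0, -0.6]
width: 0.0202
grip_force: 0.0
```

jog_arm --increments '[{"slide": [-3.6, -2.8, 0], "yaw": 0}, {"slide": [-3.6, -2.8, 0], "yaw": 0}, {"slide": [-3.6, -2.8, 0], "yaw": 0}, {"slide": [-3.6, -2.8, 0], "yaw": 0}, {"slide": [-3.6, -2.8, 0], "yaw": 0}]'

```text
time: 1.85
eef_pos: [0.5626, -0.0053, 0.294]
tcp_rot: [0.448, 3.109, 0.001]
wrist_force: [-0.4, 0.1, 0.1]
width: 0.0198
grip_force: 0.0
```

jog_arm --increments '[{"slide": [0, 0, 0], "yaw": 8.2}, {"slide": [0, 0, 0], "yaw": 8.2}, {"slide": [0, 0, 0], "yaw": 8.2}, {"slide": [0, 0, 0], "yaw": 8.2}, {"slide": [0, 0, 0], "yaw": 8.2}]'

```text
time: 2.35
eef_pos: [0.5617, -0.0036, 0.2938]
tcp_rot: [-1.516, -2.751, -0.0]
wrist_force: [0.2, -0.2, -0.2]
width: 0.0201
grip_force: 0.0
```

jog_arm --increments '[{"slide": [0, 0, 0], "yaw": 8.2}, {"slide": [0, 0, 0], "yaw": 8.2}, {"slide": [0, 0, 0], "yaw": 0}, {"slide": [0, 0, 0], "yaw": 0}]'

```text
time: 2.75
eef_pos: [0.5618, -0.0035, 0.2939]
tcp_rot: [-1.882, -2.515, -0.0]
wrist_force: [0.0, 0.2, -0.5]
width: 0.0202
grip_force: 0.0
```

Run:
```python
from h import *
import json
c=arm.camera_info("wrist");c["view"]=np.array(c["view"]).tolist()
im=arm.get_image("wrist");cv2.imwrite("pics/wrist2.png",im);json.dump(c,open("w1.json","w"))
s=arm.sense();print(s["time"],s["eef_pos"],s["tcp_rot"],s["width"],s["joints"])
for ce,a,bb in gold(im):
    x,y,w,h=bb
    print(ce.round(1),a,bb,ray("wrist",(x+(w-1)/2,y+(h-1)/2),.086,c).round(4))
```

```text
2.8 [ 0.56177459 -0.00353993  0.29390938] [-1.88254991e+00 -2.51501082e+00 -3.14615431e-05] 0.020163377813799455 [-2.68010590e-02  2.60053458e-01  1.44949036e+00  4.72131778e-05
  1.43208025e+00 -3.12490301e-01]
[383.9 127.5] 26 [382 121   6  14] [0.6233 0.0705 0.086 ]
[275.7 164.1] 549 [262 151  28  27] [ 0.5067 -0.0121  0.086 ]
[332.  165.7] 572 [319 152  27  28] [0.5751 0.0058 0.086 ]
[235.8 181.3] 223 [221 172  26  23] [ 0.4595 -0.0513  0.086 ]
[371.6 194.4] 527 [359 182  26  26] [ 0.635  -0.0159  0.086 ]
[366.  288.6] 142 [364 266   5  44] [ 0.676  -0.1521  0.086 ]
[274.8 300.5] 61 [273 291   5  19] [ 0.5532 -0.2122  0.086 ]
[407.5 326. ] 522 [367 316  78  21] [ 0.7676 -0.2097  0.086 ]
[201.3 325.3] 99 [191 320  23  11] [ 0.4462 -0.3092  0.086 ]
[262.9 327.9] 35 [256 325  13   7] [ 0.5451 -0.2757  0.086 ]
[288.  331.8] 223 [269 325  44  13] [ 0.5903 -0.2667  0.086 ]
[314.4 331.5] 51 [306 327  19  11] [ 0.6283 -0.2569  0.086 ]
[355.1 331. ] 28 [351 327   9   9] [ 0.6894 -0.2379  0.086 ]
```

View pics/wrist2.png

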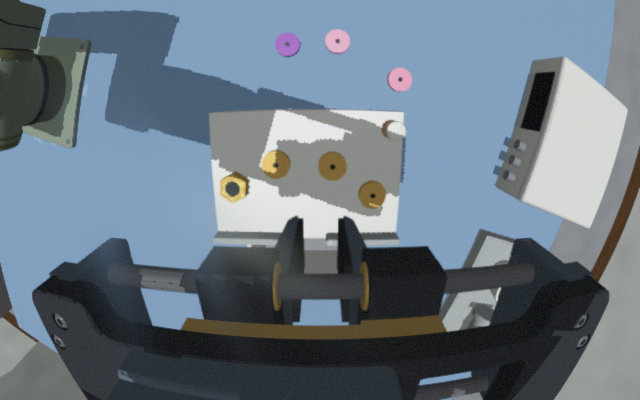

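Wrist view: the discs are at (276,164), (332,166) and (372,194), the nut at (235,187), and the vial cap at (396,129). The deck's back corners are at about (209,113) and (404,112), and the fence is at row ~238. The disc positions agree with the top view to about 1 mm, so next I fit the stand frame.

Run:
```python
from h import *
import json
c=json.load(open("w1.json"))
wp=[ray("wrist",p,.076,c)[:2] for p in [(209.5,112.5),(404.5,111.5)]]
print("wrist back corners",np.round(wp,4),np.linalg.norm(wp[0]-wp[1]))
k=105/400
tc={n:ray("top",(280+u*k-.4,155+v*k-.4),z)[:2] for n,u,v,z in [("back+y",10,98,.076),("f+y top",221,29,.1),("gate+y",262,152,.1),("gate-y",276,222,.1),("f-y",324,347,.076)]}
for n in tc: print(n,tc[n].round(4))
d=wp[0]-wp[1];d/=np.linalg.norm(d)   # -y dir of stand
ex=np.array([-d[1],d[0]]);ex=ex if ex[1]<0 else -ex;ey=-d
g=(wp[0]+wp[1])/2+.172*ex
print("gate",g.round(4),"ex ang",np.degrees(np.arctan2(ex[1],ex[0])))
for n,p in dict(A=(.6352,-.0156),B=(.575,.0057),C=(.5067,-.0121),nut=(.459,-.0535),**tc).items():
    q=np.array(p)-g;print(n,(q@ex*1e3).round(1),(q@ey*1e3).round(1))
```

```text
wrist back corners [[0.404  0.0284]
 [0.6441 0.0982]] 0.24998499896005158
back+y [0.6419 0.0973]
f+y top [ 0.6885 -0.0637]
gate+y [ 0.5947 -0.0927]
gate-y [ 0.542  -0.1021]
f-y [ 0.4493 -0.1379]
gate [ 0.5721 -0.1018] ex ang -73.78454329098389
A -65.2 84.7
B -102.5 32.8
C -104.4 -37.7
nut -78.0 -95.1
back+y -171.8 122.6
f+y top -4.1 122.4
gate+y -2.4 24.2
gate-y -8.1 -29.0
f-y 0.4 -128.0
```

```bash
cat >> h.py <<'E'
G=np.array([.5721,-.1018]);A0=-73.78
def stand(p):
    a=np.radians(A0);ex=np.array([np.cos(a),np.sin(a)]);q=np.array(p[:2])-G
    return np.array([q@ex,q@np.array([-ex[1],ex[0]])])*1e3
def state():
    s=arm.sense();r=s["tcp_rot"];X=cv2.Rodrigues(np.array(r))[0][:,0]
    h=(np.degrees(np.arctan2(X[1],X[0]))-180-A0+180)%360-180
    return stand(s["eef_pos"]),s["eef_pos"][2]*1e3,h,s
def plan(*wps):
    "wps: (x,y,z mm, h deg) in the stand frame; prints yaw first, then slide (cm) in turned tool axes"
    (p,z,h,s)=state();print("now",p.round(1),z.round(1),round(h,1),"t",s["time"])
    for x,y,zz,hh in wps:
        d=np.array([x,y])-p;a=np.radians(hh);u=np.array([np.cos(a),np.sin(a)]);v=np.array([-u[1],u[0]])
        print("->",(x,y,zz,hh),"yaw",round(h-hh,1),"slide cm",np.round([-d@u/10,d@v/10,(z-zz)/10],2).tolist())
        p,z,h=np.array([x,y]),zz,hh
def behind(p,h,d):
    a=np.radians(h);return [p[0]-d*np.cos(a),p[1]-d*np.sin(a)]
E
python3 - <<'E'
from h import *
B=(-102.5,32.8);b=behind(B,-26,42);e=behind((-38,1),-26,31)
plan((*b,130,-26),(*b,81,-26),(*e,81,-26),(*behind((-38,1),0,31),81,0),(-24,0,81,0))
E
```

```text
now [-97.2  17.5] 293.9 0.1 t 2.8
-> (np.float64(-140.249349944565), np.float64(51.21158816514125), 130, -26) yaw 26.1 slide cm [5.34, 1.14, 16.39]
-> (np.float64(-140.249349944565), np.float64(51.21158816514125), 81, -26) yaw 0 slide cm [0.0, 0.0, 4.9]
-> (np.float64(-65.86261543527418), np.float64(14.5895055504614), 81, -26) yaw 0 slide cm [-8.29, -0.03, 0.0]
-> (np.float64(-69.0), np.float64(1.0), 81, 0) yaw -26 slide cm [0.31, -1.36, 0.0]
-> (-24, 0, 81, 0) yaw 0 slide cm [-4.5, -0.1, 0.0]
```

jog_arm --increments '[{"slide": [0, 0, 0], "yaw": 8.5}, {"slide": [0, 0, 0], "yaw": 8.5}, {"slide": [0, 0, 0], "yaw": 8.5}, {"slide": [2.7, 0.6, 3.0], "yaw": 0.6}, {"slide": [2.6, 0.5, 3.0], "yaw": 0}]'

```text
time: 3.3
eef_pos: [0.5824, 0.0471, 0.2344]
tcp_rot: [2.403, 2.021, 0.004]
wrist_force: [0.2, 0.2, -0.3]
width: 0.02
grip_force: 0.0
```

jog_arm --increments '[{"slide": [0, 0, 4.0], "yaw": 0}, {"slide": [0, 0, 4.0], "yaw": 0}, {"slide": [0, 0, 2.4], "yaw": 0}, {"slide": [0, 0, 0], "yaw": 0}, {"slide": [0, 0, 0], "yaw": 0}]'

```text
time: 3.8
eef_pos: [0.582, 0.0469, 0.1305]
tcp_rot: [2.403, 2.023, 0.001]
wrist_force: [0.3, -0.5, 0.5]
width: 0.0199
grip_force: 0.0
```

Run:
```python
from h import *
B=(-102.5,32.8);b=behind(B,-26,42)
plan((*b,81,-26))
```

```text
now [-140.1   51. ] 130.5 -26.0 t 3.8
-> (np.float64(-140.249349944565), np.float64(51.21158816514125), 81, -26) yaw -0.0 slide cm [0.02, 0.01, 4.95]
```

jog_arm --increments '[{"slide": [0, 0, 2.4], "yaw": 0}, {"slide": [0, 0, 1.2], "yaw": 0}, {"slide": [0, 0, 0.7], "yaw": 0}, {"slide": [0, 0, 0.5], "yaw": 0}, {"slide": [0, 0, 0], "yaw": 0}]'

```text
time: 4.3
eef_pos: [0.5816, 0.0469, 0.082]
tcp_rot: [-2.404, -2.022, -0.0]
wrist_force: [0.4, -1.0, 0.2]
width: 0.0201
grip_force: 0.0
```

jog_arm --increments '[{"slide": [-0.6, 0, 0], "yaw": 0}, {"slide": [-0.8, 0, 0], "yaw": 0}, {"slide": [-1.0, 0, 0], "yaw": 0}, {"slide": [-1.0, 0, 0], "yaw": 0}, {"slide": [-1.0, 0, 0], "yaw": 0}]'

```text
time: 4.8
eef_pos: [0.5739, 0.0025, 0.0822]
tcp_rot: [2.405, 2.021, 0.001]
wrist_force: [0.6, 1.0, 0.7]
width: 0.0203
grip_force: 0.5
```

jog_arm --increments '[{"slide": [-1.0, 0, 0], "yaw": 0}, {"slide": [-1.0, 0, 0], "yaw": 0}, {"slide": [-0.9, 0, 0], "yaw": 0}, {"slide": [-0.6, 0, 0], "yaw": 0}, {"slide": [-0.4, 0, 0], "yaw": 0}]'

```text
time: 5.3
eef_pos: [0.5671, -0.0354, 0.0819]
tcp_rot: [-2.405, -2.021, -0.0]
wrist_force: [0.8, 1.3, 1.0]
width: 0.0199
grip_force: 0.5
```

Run:
```python
from h import *
plan((*behind((-38,1),0,31),81,0))
for n in ("top","scene"):
    im=arm.get_image(n);cv2.imwrite(f"pics/{n}3.png",im)
    for ce,a,bb in gold(im):
        x,y,w,h=bb;p=ray(n,(x+(w-1)/2,y+(h-1)/2),.086);q=stand(p)
        if -180<q[0]<10 and abs(q[1])<130:print(n,bb,a,q.round(1))
```

```text
now [-65.1  13.7] 81.9 -26.1 t 5.3
-> (np.float64(-69.0), np.float64(1.0), 81, 0) yaw -26.1 slide cm [0.39, -1.27, 0.09]
scene [325 165  11  11] 46 [-106.4  -35.4]
```

jog_arm --increments '[{"slide": [-0.02, -0.35, 0], "yaw": -6.5}, {"slide": [-0.02, -0.35, 0], "yaw": -6.5}, {"slide": [-0.02, -0.35, 0], "yaw": -6.5}, {"slide": [-0.02, -0.35, 0], "yaw": -6.5}, {"slide": [0, 0, 0], "yaw": 0}]'

```text
time: 5.9
eef_pos: [0.5528, -0.0354, 0.0818]
tcp_rot: [-1.887, -2.511, 0.001]
wrist_force: [-0.4, 0.5, -0.1]
width: 0.02
grip_force: 0.0
```

jog_arm --increments '[{"slide": [-0.6, 0, 0], "yaw": 0}, {"slide": [-0.8, 0, 0], "yaw": 0}, {"slide": [-0.8, 0, 0], "yaw": 0}, {"slide": [-0.6, 0, 0], "yaw": 0}, {"slide": [-0.4, 0, 0], "yaw": 0}]'

```text
time: 6.4
eef_pos: [0.5625, -0.0672, 0.0818]
tcp_rot: [-1.889, -2.51, -0.0]
wrist_force: [0.2, 1.3, -0.2]
width: 0.0203
grip_force: 0.2
```

Run:
```python
from h import *
plan((-25,0,82,0))
```

```text
now [-35.9   0.5] 81.8 -0.2 t 6.4
-> (-25, 0, 82, 0) yaw -0.2 slide cm [-1.09, -0.05, -0.02]
```

jog_arm --increments '[{"slide": [-0.5, 0, 0], "yaw": 0}, {"slide": [-0.5, 0, 0], "yaw": 0}, {"slide": [-0.3, 0, 0], "yaw": 0}, {"slide": [0, 0, 0], "yaw": 0}, {"slide": [0, 0, 0], "yaw": 0}]'

```text
time: 6.9
eef_pos: [0.5658, -0.0788, 0.0819]
tcp_rot: [-1.888, -2.511, -0.0]
wrist_force: [-0.2, 0.9, -0.2]
width: 0.0198
grip_force: 0.0
```

Run:
```python
from h import *
A=(-65.2,84.7);h=-74
plan((-50,0,82,0),(-50,0,130,0),(*behind(A,h,42),130,h))
im=arm.get_image("scene");cv2.imwrite("pics/s4.png",cv2.resize(im[110:270,220:400],(720,640)[:2] if 0 else (650,578)))
```

```text
now [-23.8   0.4] 81.9 -0.1 t 6.9
-> (-50, 0, 82, 0) yaw -0.1 slide cm [2.62, -0.04, -0.01]
-> (-50, 0, 130, 0) yaw 0 slide cm [0.0, 0.0, -4.8]
-> (np.float64(-76.77676894431397), np.float64(125.0729912294094), 130, -74) yaw 74 slide cm [12.76, 0.87, 0.0]
```

View pics/s4.png

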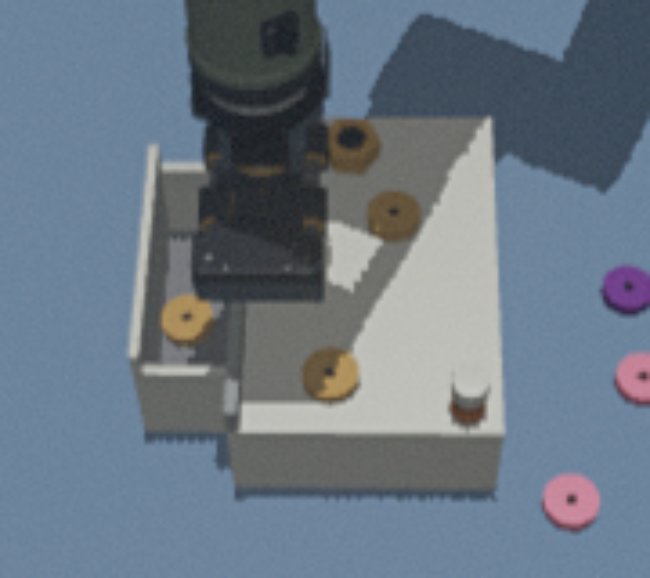

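Scene crop: the first disc lies in the slot at (185,318). The discs at (393,215) and (330,375), the nut at (350,145) and the vial are untouched. The next disc is the one at +y.

jog_arm --increments '[{"slide": [1.3, 0, 0], "yaw": 0}, {"slide": [1.3, 0, 0], "yaw": 0}, {"slide": [0, 0, -2.4], "yaw": 0}, {"slide": [0, 0, -2.4], "yaw": 0}, {"slide": [0, 0, 0], "yaw": 8.2}]'

```text
time: 7.45
eef_pos: [0.5603, -0.0526, 0.1332]
tcp_rot: [2.062, 2.364, 0.006]
wrist_force: [-0.7, 0.0, -0.1]
width: 0.0203
grip_force: 0.0
```

jog_arm --increments '[{"slide": [0, 0, 0], "yaw": 8.2}, {"slide": [0, 0, 0], "yaw": 8.2}, {"slide": [0, 0, 0], "yaw": 8.2}, {"slide": [0, 0, 0], "yaw": 8.2}, {"slide": [0, 0, 0], "yaw": 8.2}]'

```text
time: 7.95
eef_pos: [0.558, -0.0525, 0.1299]
tcp_rot: [-2.765, -1.49, 0.0]
wrist_force: [-0.5, -0.4, -0.4]
width: 0.02
grip_force: 0.0
```

jog_arm --increments '[{"slide": [0, 0, 0], "yaw": 8.2}, {"slide": [0, 0, 0], "yaw": 8.2}, {"slide": [0, 0, 0], "yaw": 8.2}, {"slide": [4.2, 0.3, 0], "yaw": 0}, {"slide": [4.2, 0.3, 0], "yaw": 0}]'

```text
time: 8.45
eef_pos: [0.6326, -0.0126, 0.1304]
tcp_rot: [-3.017, -0.874, 0.0]
wrist_force: [0.7, -0.6, -0.0]
width: 0.02
grip_force: 0.0
```

jog_arm --increments '[{"slide": [4.2, 0.3, 0], "yaw": 0}, {"slide": [0, 0, 0], "yaw": 0}, {"slide": [0, 0, 0], "yaw": 0}]'

```text
time: 8.75
eef_pos: [0.6693, 0.0076, 0.1291]
tcp_rot: [-3.016, -0.878, 0.003]
wrist_force: [-0.6, -0.7, -0.1]
width: 0.0204
grip_force: 0.0
```

Run:
```python
from h import *
A=(-65.2,84.7);h=-74
e=behind((-46,1),h,31)
plan((*behind(A,h,42),82,h),(*e,82,h))
```

```text
now [-77.8 123.9] 129.1 -73.8 t 8.75
-> (np.float64(-76.77676894431397), np.float64(125.0729912294094), 82, -74) yaw 0.2 slide cm [0.08, 0.13, 4.71]
-> (np.float64(-54.544758030326975), np.float64(30.799112574087886), 82, -74) yaw 0 slide cm [-9.67, -0.46, 0.0]
```

jog_arm --increments '[{"slide": [0.1, 0.1, 2.4], "yaw": 0}, {"slide": [0, 0, 1.2], "yaw": 0}, {"slide": [0, 0, 0.7], "yaw": 0}, {"slide": [0, 0, 0.4], "yaw": 0}, {"slide": [0, 0, 0], "yaw": 0}]'

```text
time: 9.25
eef_pos: [0.6709, 0.0055, 0.0828]
tcp_rot: [-3.017, -0.874, 0.001]
wrist_force: [0.4, -0.4, -1.1]
width: 0.0202
grip_force: 0.0
```

jog_arm --increments '[{"slide": [-0.6, -0.04, 0], "yaw": 0}, {"slide": [-0.8, -0.04, 0], "yaw": 0}, {"slide": [-1.0, -0.05, 0], "yaw": 0}, {"slide": [-1.0, -0.05, 0], "yaw": 0}, {"slide": [-1.0, -0.05, 0], "yaw": 0}]'

```text
time: 9.75
eef_pos: [0.6321, -0.0165, 0.0833]
tcp_rot: [3.017, 0.874, 0.001]
wrist_force: [0.2, 0.5, 0.2]
width: 0.0202
grip_force: 0.3
```

jog_arm --increments '[{"slide": [-1.0, -0.05, 0], "yaw": 0}, {"slide": [-1.0, -0.05, 0], "yaw": 0}, {"slide": [-1.0, -0.05, 0], "yaw": 0}, {"slide": [-1.0, -0.05, 0], "yaw": 0}, {"slide": [-0.7, -0.03, 0], "yaw": 0}]'

```text
time: 10.25
eef_pos: [0.5909, -0.0396, 0.0829]
tcp_rot: [-3.017, -0.874, 0.001]
wrist_force: [0.8, 0.1, 1.2]
width: 0.0201
grip_force: 0.4
```

jog_arm --increments '[{"slide": [-0.4, 0, 0], "yaw": 0}, {"slide": [-0.2, 0, 0], "yaw": 0}, {"slide": [0, 0, 0], "yaw": 0}]'

```text
time: 10.55
eef_pos: [0.5867, -0.0425, 0.0829]
tcp_rot: [-3.017, -0.874, 0.0]
wrist_force: [-0.2, -0.5, -0.5]
width: 0.0202
grip_force: 0.0
```

Run:
```python
from h import *
e=behind((-46,1),-74,31)
plan((*e,82,-74))
for n in ("top","scene"):
    im=arm.get_image(n);cv2.imwrite(f"pics/{n}5.png",im)
    for ce,a,bb in gold(im):
        x,y,w,h=bb;p=ray(n,(x+(w-1)/2,y+(h-1)/2),.086);q=stand(p)
        if -180<q[0]<30 and abs(q[1])<130:print(n,bb,a,q.round(1))
```

```text
now [-52.9  30.6] 82.9 -73.9 t 10.55
-> (np.float64(-54.544758030326975), np.float64(30.799112574087886), 82, -74) yaw 0.1 slide cm [0.07, -0.16, 0.09]
top [332 205   7   9] 32 [-50.3  -3.1]
scene [325 170  10   5] 26 [-105.2  -29.5]
scene [265 192  14  12] 110 [28.9 44. ]
```

The top camera shows the disc by the gate, with its visible part at about (335,209), while the stand estimate is (-44,1). I'm pivoting around it to -20°, which keeps clear of the third disc.

jog_arm --increments '[{"slide": [0.1, 0, 0], "yaw": 0}, {"slide": [-0.02, -0.37, 0], "yaw": -6.8}, {"slide": [-0.02, -0.37, 0], "yaw": -6.8}, {"slide": [-0.02, -0.37, 0], "yaw": -6.8}, {"slide": [-0.02, -0.37, 0], "yaw": -6.8}]'

```text
time: 11.15
eef_pos: [0.5773, -0.0313, 0.0828]
tcp_rot: [-2.723, -1.567, 0.0]
wrist_force: [-0.7, 0.3, -0.6]
width: 0.0204
grip_force: 0.0
```

jog_arm --increments '[{"slide": [-0.02, -0.37, 0], "yaw": -6.8}, {"slide": [-0.02, -0.37, 0], "yaw": -6.8}, {"slide": [-0.02, -0.37, 0], "yaw": -6.8}, {"slide": [-0.02, -0.37, 0], "yaw": -6.8}, {"slide": [0, 0, 0], "yaw": 0}]'

```text
time: 11.65
eef_pos: [0.5628, -0.027, 0.0828]
tcp_rot: [-2.284, -2.157, 0.001]
wrist_force: [0.1, -0.2, 0.1]
width: 0.02
grip_force: 0.0
```

Run:
```python
from h import *
plan((*behind((-44,1),-20,31),82,-20))
for n in ("top","scene"):
    im=arm.get_image(n);cv2.imwrite(f"pics/{n}6.png",im)
    for ce,a,bb in gold(im):
        x,y,w,h=bb;p=ray(n,(x+(w-1)/2,y+(h-1)/2),.086);q=stand(p)
        if -180<q[0]<30 and abs(q[1])<130:print(n,bb,a,q.round(1))
```

```text
now [-74.4  12. ] 82.8 -19.5 t 11.65
-> (np.float64(-73.13047124436316), np.float64(11.60262444309573), 82, -20) yaw 0.5 slide cm [-0.13, 0.01, 0.08]
top [356 196  12  12] 111 [29.  -4.7]
scene [331 167   5   8] 30 [-113.6  -34. ]
scene [265 192  14  12] 121 [28.9 44. ]
```

jog_arm --increments '[{"slide": [-0.55, -0.09, 0], "yaw": -4.5}, {"slide": [-0.48, -0.14, 0], "yaw": -5}, {"slide": [-0.49, -0.18, 0], "yaw": -5}, {"slide": [-0.5, -0.23, 0], "yaw": -5}, {"slide": [-0.4, 0, 0], "yaw": 0}]'

```text
time: 12.25
eef_pos: [0.5593, -0.0519, 0.0829]
tcp_rot: [-1.888, -2.511, -0.0]
wrist_force: [0.2, 0.6, 0.5]
width: 0.0202
grip_force: 0.2
```

Run:
```python
from h import *
plan((-23.5,0,82,0))
```

```text
now [-51.4   1.6] 82.9 -0.1 t 12.25
-> (-23.5, 0, 82, 0) yaw -0.1 slide cm [-2.79, -0.16, 0.09]
```

jog_arm --increments '[{"slide": [-0.6, -0.03, 0], "yaw": 0}, {"slide": [-0.6, -0.03, 0], "yaw": 0}, {"slide": [-0.6, -0.03, 0], "yaw": 0}, {"slide": [-0.5, -0.03, 0], "yaw": 0}, {"slide": [-0.5, -0.03, 0], "yaw": 0}]'

```text
time: 12.75
eef_pos: [0.5659, -0.0796, 0.083]
tcp_rot: [1.886, 2.512, 0.0]
wrist_force: [0.1, 0.1, -0.3]
width: 0.0202
grip_force: 0.0
```

jog_arm --increments '[{"slide": [0, 0, 0], "yaw": 0}, {"slide": [0, 0, 0], "yaw": 0}, {"slide": [0, 0, 0], "yaw": 0}]'

```text
time: 13.05
eef_pos: [0.5655, -0.0789, 0.0829]
tcp_rot: [-1.886, -2.513, -0.0]
wrist_force: [0.2, 0.4, 0.6]
width: 0.02
grip_force: 0.0
```

Run:
```python
from h import *
C=(-104.4,-37.7);h=29
plan((-50,0,82,0),(-50,0,130,0),(*behind(C,h,42),130,h))
im=arm.get_image("scene");cv2.imwrite("pics/s7.png",cv2.resize(im[110:270,220:400],(650,578)))
```

```text
now [-23.8   0.1] 82.9 0.0 t 13.05
-> (-50, 0, 82, 0) yaw 0.0 slide cm [2.62, -0.01, 0.09]
-> (-50, 0, 130, 0) yaw 0 slide cm [0.0, 0.0, -4.8]
-> (np.float64(-141.13402769985464), np.float64(-58.06200405034616), 130, 29) yaw -29 slide cm [10.79, -0.66, 0.0]
```

View pics/s7.png

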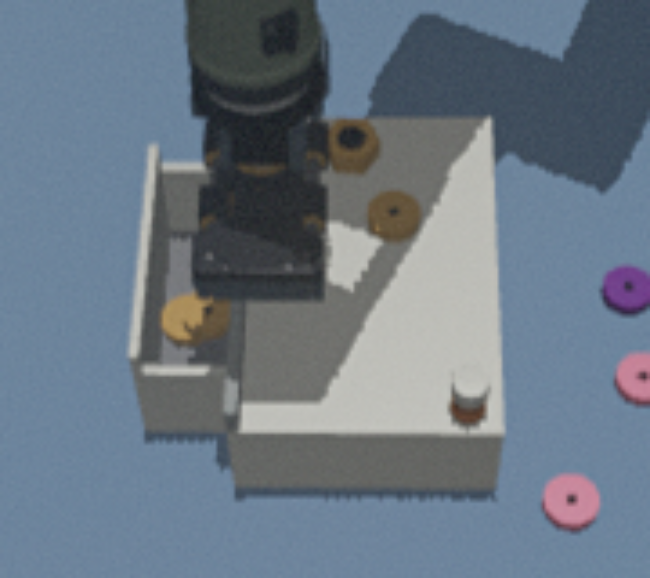

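Two discs are now in the slot, overlapping at about (195,318). The third is untouched at (393,215), and the nut at (350,145) and the vial have not moved. Now the third disc.

jog_arm --increments '[{"slide": [1.3, 0, 0], "yaw": 0}, {"slide": [1.3, 0, 0], "yaw": 0}, {"slide": [0, 0, -2.4], "yaw": 0}, {"slide": [0, 0, -2.4], "yaw": 0}, {"slide": [0, 0, 0], "yaw": -7.2}]'

```text
time: 13.6
eef_pos: [0.5601, -0.0528, 0.1343]
tcp_rot: [1.715, 2.625, 0.005]
wrist_force: [0.9, 0.4, -0.0]
width: 0.0202
grip_force: 0.0
```

jog_arm --increments '[{"slide": [0, 0, 0], "yaw": -7.2}, {"slide": [0, 0, 0], "yaw": -7.3}, {"slide": [0, 0, 0], "yaw": -7.3}, {"slide": [3.6, -0.2, 0], "yaw": 0}, {"slide": [3.6, -0.2, 0], "yaw": 0}]'

```text
time: 14.1
eef_pos: [0.5035, -0.0049, 0.1306]
tcp_rot: [-1.197, -2.904, -0.001]
wrist_force: [-0.2, 1.1, 0.5]
width: 0.0199
grip_force: 0.0
```

jog_arm --increments '[{"slide": [3.6, -0.2, 0], "yaw": 0}, {"slide": [0, 0, 0], "yaw": 0}, {"slide": [0, 0, 0], "yaw": 0}]'

```text
time: 14.4
eef_pos: [0.4771, 0.0188, 0.1313]
tcp_rot: [1.193, 2.905, 0.001]
wrist_force: [1.4, 0.5, -0.1]
width: 0.0198
grip_force: 0.0
```

Run:
```python
from h import *
C=(-104.4,-37.7);h=29
plan((*behind(C,h,42),82,h),(*behind((-38,-1),h,31),82,h))
```

```text
now [-142.3  -57.5] 131.3 29.1 t 14.4
-> (np.float64(-141.13402769985464), np.float64(-58.06200405034616), 82, 29) yaw 0.1 slide cm [-0.08, -0.11, 4.93]
-> (np.float64(-65.11321092132127), np.float64(-16.02909822763645), 82, 29) yaw 0 slide cm [-8.69, -0.01, 0.0]
```

jog_arm --increments '[{"slide": [0, -0.1, 2.4], "yaw": 0}, {"slide": [0, 0, 1.3], "yaw": 0}, {"slide": [0, 0, 0.7], "yaw": 0}, {"slide": [0, 0, 0.5], "yaw": 0}, {"slide": [0, 0, 0], "yaw": 0}]'

```text
time: 14.9
eef_pos: [0.477, 0.0169, 0.0816]
tcp_rot: [-1.197, -2.904, 0.0]
wrist_force: [0.5, -0.6, 0.0]
width: 0.02
grip_force: 0.0
```

jog_arm --increments '[{"slide": [-0.6, 0, 0], "yaw": 0}, {"slide": [-0.8, 0, 0], "yaw": 0}, {"slide": [-1.0, 0, 0], "yaw": 0}, {"slide": [-1.0, 0, 0], "yaw": 0}, {"slide": [-1.0, 0, 0], "yaw": 0}]'

```text
time: 15.4
eef_pos: [0.5089, -0.0148, 0.0821]
tcp_rot: [1.197, 2.904, 0.0]
wrist_force: [-1.0, 1.6, 0.5]
width: 0.0203
grip_force: 0.4
```

jog_arm --increments '[{"slide": [-1.0, 0, 0], "yaw": 0}, {"slide": [-1.0, 0, 0], "yaw": 0}, {"slide": [-1.0, 0, 0], "yaw": 0}, {"slide": [-0.8, 0, 0], "yaw": 0}, {"slide": [-0.5, 0, 0], "yaw": 0}]'

```text
time: 15.9
eef_pos: [0.5391, -0.0449, 0.0819]
tcp_rot: [1.197, 2.905, 0.0]
wrist_force: [-0.8, -0.2, 0.6]
width: 0.0197
grip_force: 0.4
```

Run:
```python
from h import *
plan((*behind((-38,-1),29,31),82,29))
```

```text
now [-63.9 -15.8] 81.9 29.0 t 15.9
-> (np.float64(-65.11321092132127), np.float64(-16.02909822763645), 82, 29) yaw -0.0 slide cm [0.12, 0.04, -0.01]
```

jog_arm --increments '[{"slide": [-0.02, 0.39, 0], "yaw": 7.2}, {"slide": [-0.02, 0.39, 0], "yaw": 7.2}, {"slide": [-0.02, 0.39, 0], "yaw": 7.3}, {"slide": [-0.02, 0.39, 0], "yaw": 7.3}, {"slide": [0, 0, 0], "yaw": 0}]'

```text
time: 16.4
eef_pos: [0.5523, -0.0362, 0.0819]
tcp_rot: [1.885, 2.513, 0.001]
wrist_force: [0.3, -0.2, 0.6]
width: 0.0199
grip_force: 0.0
```

jog_arm --increments '[{"slide": [-0.6, 0, 0], "yaw": 0}, {"slide": [-0.8, 0, 0], "yaw": 0}, {"slide": [-0.8, 0, 0], "yaw": 0}, {"slide": [-0.6, 0, 0], "yaw": 0}, {"slide": [-0.4, 0, 0], "yaw": 0}]'

```text
time: 16.9
eef_pos: [0.5608, -0.0678, 0.0819]
tcp_rot: [1.886, 2.512, 0.0]
wrist_force: [-0.8, 0.2, 0.4]
width: 0.02
grip_force: 0.2
```

Run:
```python
from h import *
plan((-23.5,0,82,0))
```

```text
now [-35.8  -1.4] 81.9 -0.0 t 16.9
-> (-23.5, 0, 82, 0) yaw -0.0 slide cm [-1.23, 0.14, -0.01]
```

jog_arm --increments '[{"slide": [-0.5, 0.05, 0], "yaw": 0}, {"slide": [-0.5, 0.05, 0], "yaw": 0}, {"slide": [-0.3, 0, 0], "yaw": 0}, {"slide": [0, 0, 0], "yaw": 0}, {"slide": [0, 0, 0], "yaw": 0}]'

```text
time: 17.4
eef_pos: [0.5652, -0.0791, 0.0819]
tcp_rot: [-1.886, -2.513, -0.0]
wrist_force: [0.0, 0.8, -0.5]
width: 0.0201
grip_force: 0.0
```

jog_arm --increments '[{"slide": [1.2, 0, 0], "yaw": 0}, {"slide": [1.5, 0, 0], "yaw": 0}, {"slide": [0, 0, -2.5], "yaw": 0}, {"slide": [0, 0, -4], "yaw": 0}, {"slide": [2, 0, -4], "yaw": 0}]'

```text
time: 17.9
eef_pos: [0.5516, -0.0336, 0.1876]
tcp_rot: [-1.886, -2.511, 0.002]
wrist_force: [0.4, 1.1, 0.2]
width: 0.02
grip_force: 0.0
```

jog_arm --increments '[{"slide": [4, 0, -3], "yaw": 0}, {"slide": [4, 0, 0], "yaw": 0}, {"slide": [4, 0, 0], "yaw": 0}, {"slide": [4, 0, 0], "yaw": 0}, {"slide": [4, 0, 0], "yaw": 0}]'

```text
time: 18.4
eef_pos: [0.4944, 0.1605, 0.2171]
tcp_rot: [-1.884, -2.513, -0.001]
wrist_force: [0.3, 0.1, 0.2]
width: 0.0203
grip_force: 0.0
```

Run:
```python
from h import *
s=arm.get_image("scene");t=arm.get_image("top")
cv2.imwrite("pics/f.png",np.hstack([cv2.resize(i,(400,400)) for i in (s[120:260,240:380],t[145:285,270:410])]))
```

```text
(no output)
```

View pics/f.png

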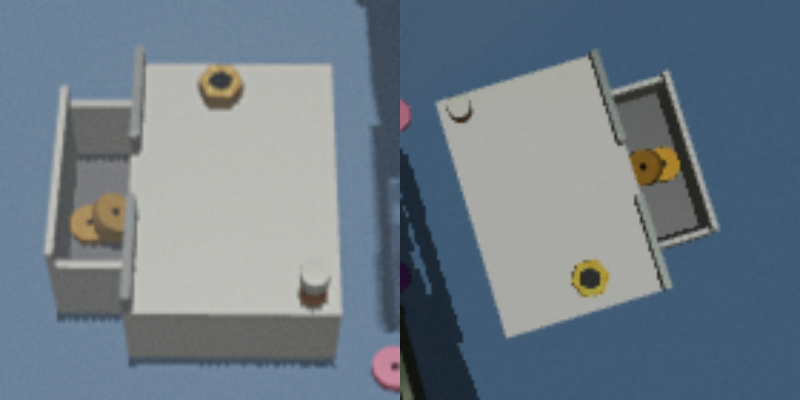

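Both views show a clear deck, with the nut and vial in place and the discs piled in the slot at scene crop (90,223)/(115,215). Before handing in, I'll triangulate the top disc's height.

Run:
```python
from h import *
z=min(np.arange(0,.1,.002),key=lambda z:np.linalg.norm(ray("scene",(280.2,195.2),z)-ray("top",(355.4,203.4),z)))
print("z",z,stand(ray("top",(355.4,203.4),z)),stand(ray("scene",(280.2,195.2),z)))
if z<.06: print(arm.finish_job())
```

```text
z 0.028 [16.51578742  0.17292362] [15.41413111  0.31861007]
the job is handed in; nothing more can be done
None
```

All three brass discs were pushed through the gate one at a time and lie in the catch slot, with the nut and vial where they stood; the job was handed in at about 18.5 s, with no verdict returned.

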